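# Fill the atom-ball tube through the funnel

### The arm

A 7-joint arm with a two-finger parallel gripper is mounted at the origin on the work surface. World frame = base frame: x ahead of the robot, y to its left, z up, the work surface at z = 0. Lengths are in m, angles in degrees, forces in N, time in s.
With the tool pointing down it reaches from about 0.35 to 0.9 m from the base axis. Payload 19.9 kg.
Tool frame: the origin (TCP) lies on the centre line of the jaws, within the pads' length; the fingertips stand ahead of it and the grasp point (between the pads) lies 6 mm ahead of it (bot.tcp_to_tips is the z of the fingertips in the tool frame, in m); z points along the fingers, y is the line along which they close (so a half turn about z gives the same grasp; the last joint's range is limited). The gripper opens to 94 mm and grips with 3 to 60 N. Pads are 16 mm wide; open, the fingers measure 119 mm over their backs; the gripper's body (75 mm by 177 mm) begins 78 mm behind the grasp point.
Start: joints at [-77.779, 23.915, -0.59, 92.452, 0.269, 63.638, -3.037], TCP at [0.158, 0.605, 0.209] pointing down, gripper open.
Joint ranges: [-161.28, 161.28], [-22.2, 115.67], [-73.04, 71.86], [3.21, 147.25], [-68.34, 248.33], [10.77, 114.83], [-161.83, 161.83]. Speed limits (degrees/s): [108.29, 108.29, 136.94, 136.94, 172.46, 172.46, 172.46].

### API

Orientations are given as [roll, pitch, yaw] about the fixed x, y, z axes, in that order (R = Rz(yaw) Ry(pitch) Rx(roll)).
In Python, from plant import bot gives the robot as it stands. The module is installed in compiled form; this text tells all that it offers.
- The arm moves only by the tool send_rows, never from a script. Its argument "increments" is one flat list of numbers, 5 for each row, row after row: the finger opening in mm, from 0 to 94, then the shift along the tool's x, y, z in mm, then the turn about the tool's z in rad. In form: [hand, tx, ty, tz, yaw, hand, tx, ty, tz, yaw, ...]. A call has 1 to 5 rows; each row shifts and turns the commanded pose from where the row before left it, along the tool's axes as they then stand; what a row does not reach is not made up. A row lasts 1/8 s, in which the tool goes at most 62.5 mm and 10.7 degrees, less where a joint would pass 70% of its speed; a pose out of reach is approached as far as the arm can. A call is refused whole if a number of a shift passes 62.5 or a number of a turn 0.188, either way. A call with a gripper value outside its range is refused whole. The fingers move at their own pace and stop on an object; "newtons" is the grip in N (left out, the last holds). Time passes only in rows, so rows that do not move let the fingers close. It gives the time, the measured TCP pose, the force, the opening and the grip force at its end, in the units of the state.
- bot.sense(): the state, without advancing time (a new reading comes with each control period).
- bot.camera(name): name is "side" or "top"; returns the picture (480x640x3 uint8, red, green, blue); there is no depth.
- bot.camera_params(name): a dict with "fx", "fy", "cx", "cy" (pixels), "rvec" (rotation vector, rad) and "tvec" (3), from world to camera coordinates, as OpenCV has them. Camera axes: x right, y down, z forward; pixel columns grow to the right and rows downward; lengths in m; the calibration is good to about 2 mm. A picture is of the moment at which its call begins. camera_params takes no time and is no camera call.
- bot.job_done(): hands the job in; it is judged then, once.
The state is a dict: "time_s": time; "joints": joint angles; "qvel": joint speeds; "tau": joint torques, N m; "ee_pos": TCP position; "orientation": TCP orientation; "wrist_force": force on the tool from outside, world axes, zero at the start; "wrist_torque": the same for the moment, N m; "width": opening from 0.0 (shut) to 1.0 (fully open); "grasp_force": force on a finger pad.
Only numpy, scipy, OpenCV 4.12 (cv2) and the standard library are available. Lean on these libraries where they do the work, as an engineer would, in place of code of your own. Each camera call takes 0.05 s, during which the arm holds its last target. There are 200 camera calls.

### The job

Slide the walnut carriage, tube end first, into the filling stand until it comes up against the hidden stop and its clear tube stands under the funnel, and leave it there. Then take the scoop by its handle bar and pour the four bone-coloured balls through the funnel into the tube, never touching the balls with the fingers. Finish with all four balls in the tube, the carriage still fully home, the empty scoop standing level on the desk, and the hexagonal base, the magnifier and the half-open drawer left undisturbed.

Things in the scene. Friction and masses are not known exactly. Their poses are not given: they have to be found in the camera images.
- stand: Fixed aluminium filling stand with a funnel. Origin on the desk top (z = 0) straight below the funnel axis; z up; +x is the way the carriage slides in. Slot 53 mm wide along x between two rails 15 mm high and 18 mm thick, open above, bare desk as floor. From x = 26 mm on it is roofed, 27 mm high; the hidden stop is at x = 50 mm. A column at x = 66 to 80 mm is 125 mm high.
- mouth (a point): Middle of the slot's mouth on the desk, 70 mm before (-x of) the funnel axis, axes as the stand. Here the straight rails begin; their flared ends reach 22 mm further out, where the gap is about 70 mm. A carriage against the hidden stop has its nose 120 mm past this point, its tube on the funnel axis and its fin 60 mm outside the mouth.
- funnel (a point): Centre of the steel funnel's rim, 149 mm above the desk, 112 mm across inside and 120 mm outside; axes as the stand. The cone narrows from 142 to 92 mm height to a spout 40 mm wide inside whose lower end is 80 mm above the desk.
- fin (a point): Loose walnut carriage's upright fin, the place to hold it: a board 14 mm thick (y), 30 mm long (x), from 10 to 80 mm above the desk. This point: its centre line, 50 mm above the carriage's underside. Axes: z up, +x to the tube end, which goes in first. The carriage is about 0.3 kg (varies), a flat runner 196 mm long, 50 mm wide, 10 mm thick, its tail 16 mm behind the fin's centre.
- nose (a point): Front end of the carriage's runner, 180 mm ahead (+x) of the fin's centre and 5 mm above its underside; axes as the carriage.
- tube_floor (a point): Centre of the inside floor of the clear tube fixed upright on the carriage, 130 mm ahead (+x) of the fin and 14 mm above the carriage's underside; axes as the carriage. The tube is 42 mm wide inside, 48 mm outside, 60 mm deep; its rim is 74 mm above the desk.
- handle (a point): Handle of the loose aluminium scoop (0.16 kg), the place to hold it: a walnut bar 14 mm thick (y), 20 mm tall, along x from 48 mm behind to 37 mm ahead of this point, which is mid-bar, 85 mm above the scoop's underside, near over its centre of mass. Axes: z up, +x to the open lip over which it pours. Scoop: 120 mm long, 58 mm wide, walls 44 mm high, back wall 48 mm behind this point.
- well (a point): Centre of the level well at the back of the scoop's floor where the balls lie, 4 mm above its underside; axes as the scoop. In front of it the floor rises as a 16 degree ramp to the lip, so the scoop keeps the balls when level and pours when the lip end is tipped down well beyond 16 degrees; 50 degrees empties it.
- lip (a point): Middle of the scoop's pouring edge: 72 mm ahead (+x) of and 64 mm below point handle; axes as the scoop.
- ball0: Loose cream bone-coloured ball, 18 mm diameter, 11 g, starts in the scoop's well; origin at its centre.
- ball1: Loose cream bone-coloured ball, 18 mm diameter, 11 g, starts in the scoop's well; origin at its centre.
- ball2: Loose cream bone-coloured ball, 18 mm diameter, 11 g, starts in the scoop's well; origin at its centre.
- ball3: Loose cream bone-coloured ball, 18 mm diameter, 11 g, starts in the scoop's well; origin at its centre.
- hexbase: Bystander: loose walnut hexagonal model base, 100 mm across corners, 24 mm high, with a grey peg and a fixed ball up to 69 mm. Origin: centre of its underside.
- magnifier: Bystander: loose chrome magnifier on a short stand, round foot 76 mm across, lens ring 68 mm across held level 100 to 108 mm above the desk. Origin: centre of its underside; the lens centre is 13 mm to its +x.
- unit_drawer0_handle (a point): Bystander: round brass pull of the half-open shallow drawer (grey pegs inside) of a low cherry wood unit, 200 mm wide, 140 mm deep and 70 mm high, at the far side of the desk. The drawer opens towards the robot and slides easily.
Not all that is in view belongs to the job. What is shaped like the part that bears handle but pink, purple or yellow is not meant.

How it is judged (in metres and radians):
On the way, in this order (a step that is already met when the one before it is completed fails the run):
1. the carriage is fully home against the hidden stop while the balls are still in the scoop (x of tube_floor in the frame of stand between -0.005 and 0.005 m and y of tube_floor in the frame of stand between -0.004 and 0.004 m and angle between tube_floor's own z axis and vertical below 0.06 rad and distance between each of ball0, ball1, ball2, ball3 and handle below 0.11 m), for 0.2 s.
2. the scoop is tipped with its lip over the funnel (angle between handle's own z axis and vertical above 0.3 rad and horizontal distance between lip and funnel below 0.075 m and height (world z) of lip above 0.14 m), for 0.1 s.
At the end, for the whole second after the job is handed in: All four balls are inside the tube, the carriage is home (tube within 5 mm of the funnel axis along the slot and 4 mm across, upright), and the scoop stands level on the desk (x of tube_floor in the frame of stand between -0.005 and 0.005 m and y of tube_floor in the frame of stand between -0.004 and 0.004 m and angle between each of tube_floor, handle's own z axis and vertical below 0.06 rad and z of ball0 in the frame of tube_floor between 0.004 and 0.056 m and horizontal distance between each of ball0, ball1, ball2, ball3 and tube_floor below 0.017 m and z of ball1 in the frame of tube_floor between 0.004 and 0.056 m and z of ball2 in the frame of tube_floor between 0.004 and 0.056 m and z of ball3 in the frame of tube_floor between 0.004 and 0.056 m and height (world z) of handle between 0.079 and 0.091 m); the robot touches nothing.
It fails at once if a ball is touched by the fingers (contact force between the fingers and ball0 above 0.3 N or contact force between the fingers and ball1 above 0.3 N or contact force between the fingers and ball2 above 0.3 N or contact force between the fingers and ball3 above 0.3 N).
It fails at once if a bystander (hexagonal base, magnifier or drawer) is moved by more than 15 mm (distance of any of hexbase, magnifier, unit_drawer0_handle from where it was at the start of the episode above 0.015 m).
It also fails if it takes over 72 s, if anything falls off the work surface, if the arm or the gripper's body presses on something with over 40 N, if the wrist force passes 120 N, or if a joint passes its speed limit or range.

## Working session

There is one attempt and no reset: what is moved stays moved. The work goes in short steps, Python scripts to look and compute and a tool call to move; the robot and the scene stay as the last step left them, time stands still between calls to the robot, and variables do not carry over. Pictures are saved under pics/ and viewed, at most 10 in all, crops included, and the job is handed in when it is done.

Besides the shell and the picture viewer there is one more tool, called as name(argument=value, ...) on one line, values as JSON. send_rows: Moves the arm, as the interface text tells. Its arguments: {"type":"object","properties":{"increments":{"type":"array"},"newtons":{"type":"number"}},"required":["increments"]}

```bash
mkdir -p pics; cat > h.py <<'E'
import numpy as np, cv2
from plant import bot
def P(n):
    p=bot.camera_params(n); K=np.array([[p['fx'],0,p['cx']],[0,p['fy'],p['cy']],[0,0,1.]])
    R=cv2.Rodrigues(np.array(p['rvec'],float))[0]; return K,R,np.array(p['tvec'],float).reshape(3,1)
def proj(n,X):
    K,R,t=P(n); q=K@(R@np.array(X,float).reshape(-1,3).T+t); return (q[:2]/q[2]).T
def onz(n,uv,z):
    K,R,t=P(n); d=R.T@np.linalg.inv(K)@np.array([uv[0],uv[1],1.]); c=(-R.T@t).ravel(); return c+d*(z-c[2])/d[2]
def tri(a,b):
    M=[np.hstack(P(n)[1:]) for n in('side','top')]
    M=[P(n)[0]@m for n,m in zip(('side','top'),M)]
    X=cv2.triangulatePoints(M[0],M[1],np.array(a,float).reshape(-1,2).T,np.array(b,float).reshape(-1,2).T); return (X[:3]/X[3]).T
def snap(n,f=None,crop=None,s=1):
    im=bot.camera(n)[:,:,::-1].copy()
    if crop: x,y,w,h=crop; im=im[y:y+h,x:x+w]
    if s!=1: im=cv2.resize(im,None,fx=s,fy=s,interpolation=cv2.INTER_CUBIC)
    cv2.imwrite('pics/'+(f or n)+'.png',im); return im
E
python3 - <<'E'
from h import *
for n in('side','top'):
    snap(n,n+'0'); K,R,t=P(n); print(n,K[0,0],(-R.T@t).ravel().round(3),R.round(2).tolist())
s=bot.sense();print(s['ee_pos'],s['orientation'],s['width'],bot.tcp_to_tips)
E
```

```text
side 455.005171318187 [ 0.15  -0.389  0.806] [[0.78, -0.63, -0.01], [-0.46, -0.56, -0.69], [0.42, 0.54, -0.73]]
top 597.663938153419 [0.309 0.112 1.281] [[-0.02, -1.0, -0.01], [-0.98, 0.02, -0.2], [0.2, 0.0, -0.98]]
[0.15744501 0.60452681 0.2083354 ] [-1.79942490e+02  3.99813751e-03  1.65402514e+02] 1.0006545073424153 0.025
```

View pics/top0.png

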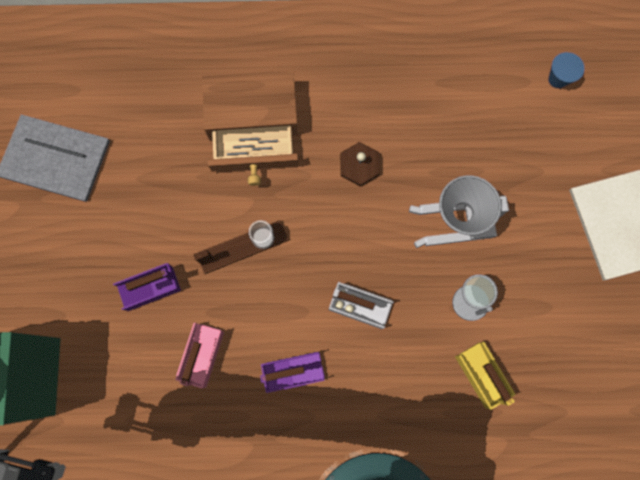

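View pics/side0.png

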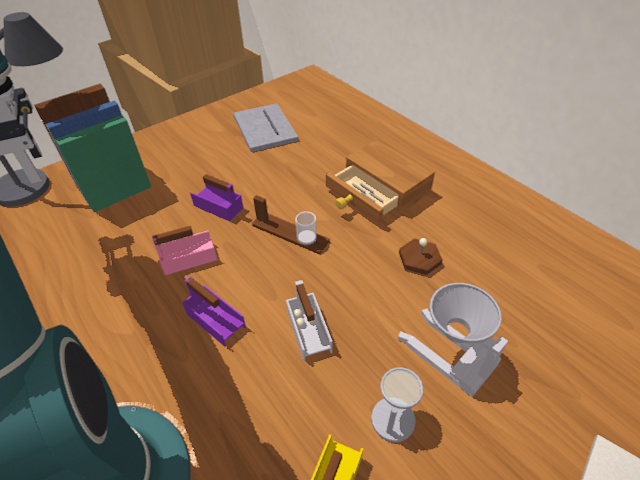

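```bash
python3 - <<'E'
from h import *
def crop(n,r,s):
    x,y,w,h=r; return cv2.resize(cv2.imread(f'pics/{n}0.png')[y:y+h,x:x+w],None,fx=s,fy=s,interpolation=cv2.INTER_CUBIC)
a=np.hstack([crop('top',(185,210,110,75),4),crop('top',(320,270,90,75),4)])
b=np.hstack([crop('top',(403,168,110,100),3),crop('side',(390,270,156,100),3)[:, :470]]) 
b=b[:,:800]; b=np.pad(b,((0,0),(0,800-b.shape[1]),(0,0)))
cv2.imwrite('pics/c1.png',np.vstack([a,b]))
a=np.hstack([crop('side',(240,185,100,75),4),crop('side',(270,275,75,100),3)[:300],np.zeros((300,175,3),np.uint8)])
cv2.imwrite('pics/c2.png',a)
E
```

```text
(no output)
```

View pics/c1.png

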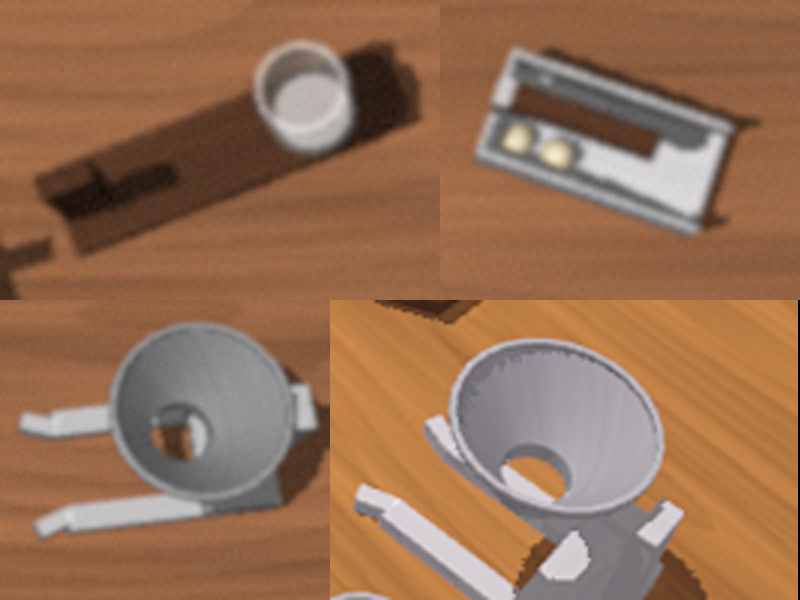

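View pics/c2.png

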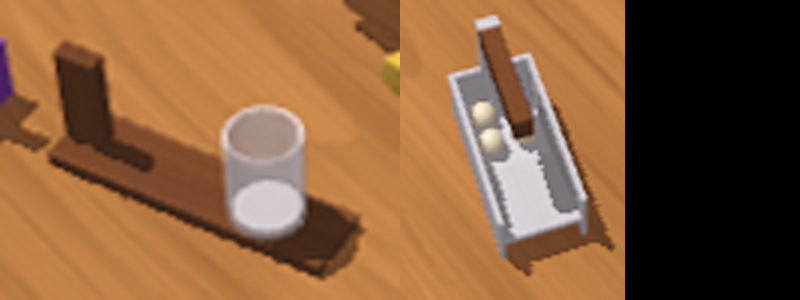

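```bash
cat >> h.py <<'E'
def top1(u,v): return (185+u/4,210+v/4)
def top2(u,v): return (320+(u-440)/4,270+v/4)
def top3(u,v): return (403+u/3,168+(v-300)/3)
def sd1(u,v): return (240+u/4,185+v/4)
def sd2(u,v): return (270+(u-400)/3,275+v/3)
def sd3(u,v): return (390+(u-330)/3,270+(v-300)/3)
E
python3 - <<'E'
from h import *
def deg(a,b): d=(b-a)[:2]; return np.degrees(np.arctan2(d[1],d[0])).round(1), np.linalg.norm(d).round(4)
tube=tri(sd1(264,135),top1(303,90))[0]; fin=tri(sd1(80,52),top1(72,185))[0]
print('tube',tube,'fin',fin,deg(fin,tube))
T=onz('top',top1(303,90),.074);print(T,onz('side',sd1(264,135),.074),onz('top',top1(72,185),.08),onz('side',sd1(80,52),.08))
fu=tri(sd3(557,427),top3(203,412))[0];print('funnel',fu)
print(onz('top',top3(203,412),.149),onz('side',sd3(557,427),.149))
for a,b in(((75,507),(205,493)),((78,530),(208,513)),((55,410),(110,405)),((55,435),(110,428))):
    A,B=onz('top',top3(*a),.015),onz('top',top3(*b),.015); print('rail',A[:2],B[:2],deg(A,B))
A,B=onz('side',sd3(398,490),.015),onz('side',sd3(520,585),.015);print('railside',A[:2],B[:2],deg(A,B))
b=onz('top',top2(512,95),.095);f=onz('top',top2(656,145),.095);print('bar top',b,f,deg(b,f))
b=onz('side',sd2(488,22),.095);f=onz('side',sd2(524,120),.095);print('bar side',b,f,deg(b,f))
print('bar tri',tri(sd2(524,125),top2(656,145)),tri(sd2(490,28),top2(512,95)))
# scoop wall top edges z=.044
c=[onz('top',top2(*p),.044)[:2] for p in((515,50),(733,128),(480,155),(700,232))];print('walls',c)
print(deg(c[0],c[1]),deg(c[2],c[3]))
E
```

```text
tube [0.5851928  0.22770917 0.07459053] fin [0.53559884 0.34379729 0.0867595 ] (np.float64(-66.9), np.float64(0.1262))
[0.5843332  0.22821791 0.074     ] [0.58736863 0.22764863 0.074     ] [0.535279   0.34571695 0.08      ] [0.54209074 0.34988447 0.08      ]
funnel [ 0.61584332 -0.19115246  0.14467678]
[ 0.61431576 -0.18973244  0.149     ] [ 0.61352266 -0.19273389  0.149     ]
rail [ 0.58132535 -0.12840737] [ 0.58999275 -0.22278841] (np.float64(-84.8), np.float64(0.0948))
rail [ 0.56435321 -0.12965126] [ 0.57518748 -0.22393915] (np.float64(-83.4), np.float64(0.0949))
rail [ 0.6539877  -0.11773291] [ 0.65703199 -0.1580367 ] (np.float64(-85.7), np.float64(0.0404))
rail [ 0.63517348 -0.11676003] [ 0.63970419 -0.15703525] (np.float64(-83.6), np.float64(0.0405))
railside [ 0.58721065 -0.118086  ] [ 0.59609291 -0.21399991] (np.float64(-84.7), np.float64(0.0963))
bar top [0.45168777 0.07206586 0.095     ] [0.4255678  0.00130565 0.095     ] (np.float64(-110.3), np.float64(0.0754))
bar side [0.45528905 0.07554091 0.095     ] [4.26617223e-01 2.48140081e-04 9.50000000e-02] (np.float64(-110.8), np.float64(0.0806))
bar tri [[0.42632344 0.00067475 0.08912005]] [[0.45247406 0.0717293  0.09414033]]
walls [array([0.4813667 , 0.06821657]), array([ 0.43870965, -0.04360771]), array([0.42699877, 0.08762738]), array([ 0.38557616, -0.02441962])]
(np.float64(-110.9), np.float64(0.1197)) (np.float64(-110.3), np.float64(0.1195))
```

```bash
cat >> h.py <<'E'
def delta(x,y,z,yaw=None):
    "needed move in present tool axes, mm; turn about tool z in rad"
    s=bot.sense(); from scipy.spatial.transform import Rotation as Ro
    R=Ro.from_euler('xyz',s['orientation'],degrees=True).as_matrix()
    d=R.T@(np.array([x,y,z])-s['ee_pos'])*1000
    t=None if yaw is None else -np.radians((yaw-s['orientation'][2]+90)%180-90)
    print('t',s['time_s'],'pos',np.round(s['ee_pos'],4),np.round(s['orientation'],1),'delta mm',d.round(1),'turn',t)
E
python3 - <<'E'
from h import *
for nm,p,z in(('bookR',(60,340),.2),('bookbot',(60,425),.0),('booktopnear',(8,335),.2),('hex',(361,165),0),('mag foot',(474,302),0),('purple',(148,280),.095),('pull',(254,178),.04),('carEdgeA',top1(80,255),.01),('B',top1(420,120),.01)): print(nm,onz('top',p,z).round(3))
print('booktri',tri((135,135),(60,335)))
delta(.534,.348,.2,-67); delta(.158,.348,.2)
E
```

```text
bookR [0.364 0.576 0.2  ]
bookbot [0.201 0.65  0.   ]
booktopnear [0.375 0.67  0.2  ]
hex [0.753 0.01  0.   ]
mag foot [ 0.44  -0.222  0.   ]
purple [0.486 0.452 0.095]
pull [0.714 0.246 0.04 ]
carEdgeA [0.51  0.354 0.01 ]
B [0.581 0.171 0.01 ]
booktri [[0.36972743 0.56762423 0.22134411]]
t 0.1 pos [0.1574 0.6045 0.2083] [-179.9    0.   165.4] delta mm [-429.1 -153.3    8.5] turn 0.9145963992120948
t 0.1 pos [0.1574 0.6045 0.2083] [-179.9    0.   165.4] delta mm [ -65.2 -248.1    8.6] turn None
```

send_rows(increments=[94,-16,-50,0,0,94,-16,-50,0,0,94,-25,-50,0,0,94,-45,-40,0,0,94,-55,-10,0,0])

```text
time_s: 0.72
ee_pos: [0.2591, 0.3697, 0.2092]
orientation: [180.0, -0.0, 165.5]
wrist_force: [-0.1, 0.9, 1.0]
width: 1.0
grasp_force: 0.0
```

```bash
python3 -c "
from h import *
delta(.536,.348,.15,-67.8)"
```

```text
t 0.725 pos [0.2591 0.3697 0.2092] [180.   -0.  165.5] delta mm [-273.5   48.4   59.1] turn 0.9297241803736729
```

send_rows(increments=[94,-52,9,0,0,94,-52,9,0,0,94,-52,9,0,0,94,-52,9,0,0,94,-30,5,0,0])

```text
time_s: 1.35
ee_pos: [0.5019, 0.3503, 0.2083]
orientation: [-179.9, 0.0, 165.3]
wrist_force: [-0.7, -0.4, 0.0]
width: 1.0
grasp_force: 0.0
```

send_rows(increments=[94,0,0,0,0.186,94,0,0,0,0.186,94,0,0,0,0.186,94,0,0,0,0.186,94,0,0,0,0.186])

```text
time_s: 1.98
ee_pos: [0.4995, 0.3513, 0.2086]
orientation: [-180.0, 0.0, 111.8]
wrist_force: [0.1, -0.0, 0.9]
width: 1.002
grasp_force: 0.0
```

```bash
python3 -c "
from h import *
delta(.536,.348,.11,-67.8);snap('top','c3',(170,190,140,100),4)
print(proj('top',[[.536,.348,.08],[.536+.0113,.348-.0278,.01]]))"
```

```text
t 1.975 pos [0.4995 0.3513 0.2086] [-180.     0.   111.8] delta mm [-16.6  32.7  98.6] turn -0.007615272958542855
[[201.89182823 255.92284801]
 [221.06550887 256.47796931]]
```

View pics/c3.png

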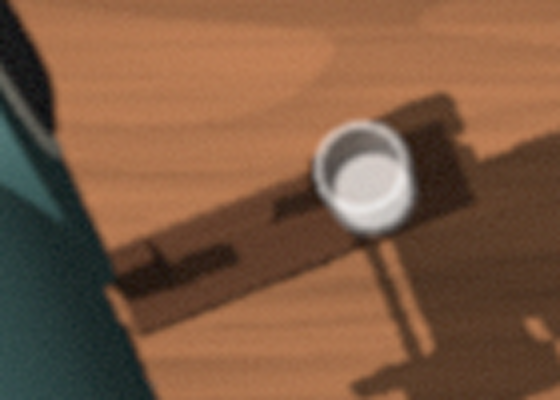

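send_rows(increments=[94,-16,33,0,0,94,0,0,50,0,94,0,0,50,0,94,0,0,50,0,60,0,0,0,0], newtons=15)

```text
time_s: 2.65
ee_pos: [0.5344, 0.3476, 0.0558]
orientation: [-179.7, 0.1, 112.3]
wrist_force: [0.3, -0.5, 0.8]
width: 0.926
grasp_force: 0.0
```

```bash
python3 -c "
from h import *
delta(.536,.348,.056,-67.8);snap('side','c4',(210,140,140,120),4)"
```

```text
t 2.65 pos [0.5344 0.3476 0.0558] [-1.797e+02  1.000e-01  1.123e+02] delta mm [-0.3  1.6 -0.2] turn 0.0009181496331691749
```

View pics/c4.png

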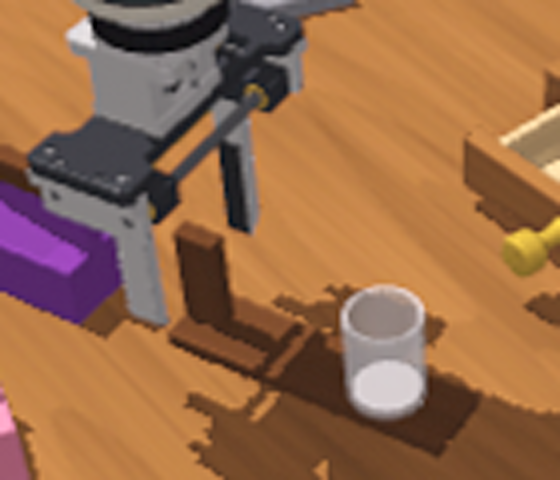

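```bash
python3 -c "
from h import *
p=proj('side',[[.5344,.3476,.031],[.536,.348,.031],[.536,.348,.08],[.536,.348,.01],[.585,.228,.074]]);print((p-[210,140])*4)
print(onz('side',(210+200/4,140+238/4),.08),onz('side',(210+383/4,140+315/4),.074))"
```

```text
[[200.49277207 298.79081015]
 [202.29989832 297.30584142]
 [193.22915907 237.93805492]
 [206.01415556 321.61557245]
 [380.36949909 316.49788837]]
[0.53909758 0.34535928 0.08      ] [0.58692358 0.22801682 0.074     ]
```

send_rows(increments=[40,-3,2,0,0,10,0,0,0,0,10,0,0,0,0,10,0,0,0,0,10,0,0,0,0], newtons=15)

```text
time_s: 3.32
ee_pos: [0.5392, 0.347, 0.059]
orientation: [180.0, 0.0, 112.1]
wrist_force: [0.3, 0.2, 0.3]
width: 0.356
grasp_force: 0.0
```

send_rows(increments=[10,0,0,0,0,10,0,0,0,0,10,0,0,0,0])

```text
time_s: 3.7
ee_pos: [0.5393, 0.3469, 0.0589]
orientation: [-180.0, 0.0, 112.1]
wrist_force: [0.7, -0.2, -0.3]
width: 0.149
grasp_force: 15.0
```

```bash
python3 -c "
from h import *
delta(.587,.090,.056,-84.5);print(bot.sense()['width'])"
```

```text
t 3.7 pos [0.5393 0.3469 0.0589] [-180.     0.   112.1] delta mm [-256.   -52.5    2.9] turn 0.28991335799303636
0.14863163217459538
```

send_rows(increments=[10,0,0,0,0.1,10,0,0,0,0.1,10,0,0,0,0.09,10,-15,2,0,0,10,-25,2,0,0])

```text
time_s: 4.32
ee_pos: [0.547, 0.3076, 0.0588]
orientation: [180.0, -0.0, 95.7]
wrist_force: [-0.5, 1.4, -0.4]
width: 0.149
grasp_force: 15.0
```

send_rows(increments=[10,-30,3,0,0,10,-30,3,0,0,10,-30,3,0,0,10,-30,3,0,0,10,-30,3,0,0])

```text
time_s: 4.95
ee_pos: [0.5764, 0.1581, 0.0588]
orientation: [-180.0, 0.0, 95.6]
wrist_force: [0.4, 1.0, -0.6]
width: 0.147
grasp_force: 15.0
```

send_rows(increments=[10,-30,3,0,0,10,-25,1,0,0,10,-10,0,0,0,10,0,0,0,0])

```text
time_s: 5.45
ee_pos: [0.5865, 0.0948, 0.0588]
orientation: [-180.0, 0.0, 95.5]
wrist_force: [0.0, -1.2, -1.1]
width: 0.147
grasp_force: 15.0
```

```bash
python3 -c "
from h import *
delta(.6015,-.0616,.058,-84.5);snap('top','c5',(280,160,250,130),3.2)
print((proj('top',[[.614,-.191,0],[.614-.0067,-.191+.0697,0]])-[280,160])*3.2)"
```

```text
t 5.45 pos [0.5865 0.0948 0.0588] [-180.     0.    95.5] delta mm [-157.1    0.     0.9] turn -0.0004272803104171743
[[558.19265685 203.05743445]
 [457.31829676 214.31816724]]
```

View pics/c5.png

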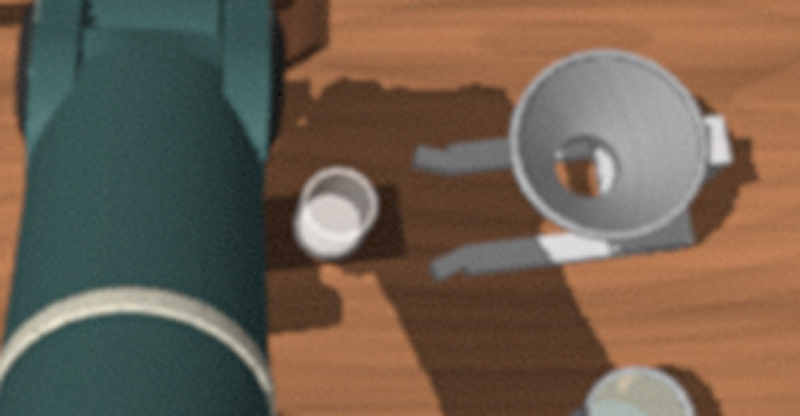

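```bash
python3 -c "
from h import *
f=np.array([.614,-.191]);u=np.array([np.cos(np.radians(-84.5)),np.sin(np.radians(-84.5))]);n=np.array([-u[1],u[0]])
for p,z in (((338,203),.074),((400,187),.01),((405,257),.01),((415,158),.015),((435,265),.015),((455,160),.015),((465,257),.015)):
  X=onz('top',(280+p[0]/3.2,160+p[1]/3.2),z)[:2]-f;print(p,(X@u).round(4),(X@n).round(4))
X=bot.sense()['ee_pos'][:2]-f;print(X@u,X@n)"
```

```text
(338, 203) -0.1608 0.0004
(400, 187) -0.1081 0.0213
(405, 257) -0.1117 -0.0275
(415, 158) -0.0959 0.0392
(435, 265) -0.0932 -0.0363
(455, 160) -0.069 0.0347
(465, 257) -0.0723 -0.0331
-0.287910024415022 0.0001107618905424601
```

send_rows(increments=[10,-15,0,0,0,10,-20,0,0,0,10,-20,0,0,0,10,-20,0,0,0,10,-20,0,0,0])

```text
time_s: 6.12
ee_pos: [0.5958, -0.0009, 0.0588]
orientation: [-180.0, 0.0, 95.5]
wrist_force: [0.7, 1.3, -1.8]
width: 0.147
grasp_force: 15.0
```

send_rows(increments=[10,-20,0,0,0,10,-15,0,0,0,10,-10,0,0,0,10,-8,0,0,0,10,0,0,0,0])

```text
time_s: 6.75
ee_pos: [0.6008, -0.0525, 0.0589]
orientation: [180.0, 0.0, 95.5]
wrist_force: [1.2, -0.2, -2.3]
width: 0.147
grasp_force: 15.0
```

send_rows(increments=[10,-3,0,0,0,10,-3,0,0,0,10,0,0,0,0])

```text
time_s: 7.12
ee_pos: [0.6014, -0.0582, 0.0589]
orientation: [180.0, 0.0, 95.5]
wrist_force: [0.1, -0.1, -3.3]
width: 0.152
grasp_force: 15.0
```

send_rows(increments=[10,-3,0,0,0,10,-3,0,0,0,10,0,0,0,0])

```text
time_s: 7.5
ee_pos: [0.6019, -0.0629, 0.0589]
orientation: [-180.0, -0.1, 95.5]
wrist_force: [-1.9, 6.1, -0.0]
width: 0.15
grasp_force: 15.0
```

send_rows(increments=[10,-2,0,0,0,10,-2,0,0,0,10,0,0,0,0,10,0,0,0,0])

```text
time_s: 8.0
ee_pos: [0.6022, -0.0649, 0.0589]
orientation: [-180.0, -0.2, 95.6]
wrist_force: [-2.9, 16.5, 3.1]
width: 0.143
grasp_force: 15.0
```

```bash
python3 -c "
from h import *
delta(.6015,-.0616,.058,-84.5);snap('side','c6',(380,240,150,120),5)"
```

```text
t 8.0 pos [ 0.6022 -0.0649  0.0589] [-180.    -0.2   95.6] delta mm [ 3.3 -0.3  0.9] turn 0.0021082586709607986
```

View pics/c6.png

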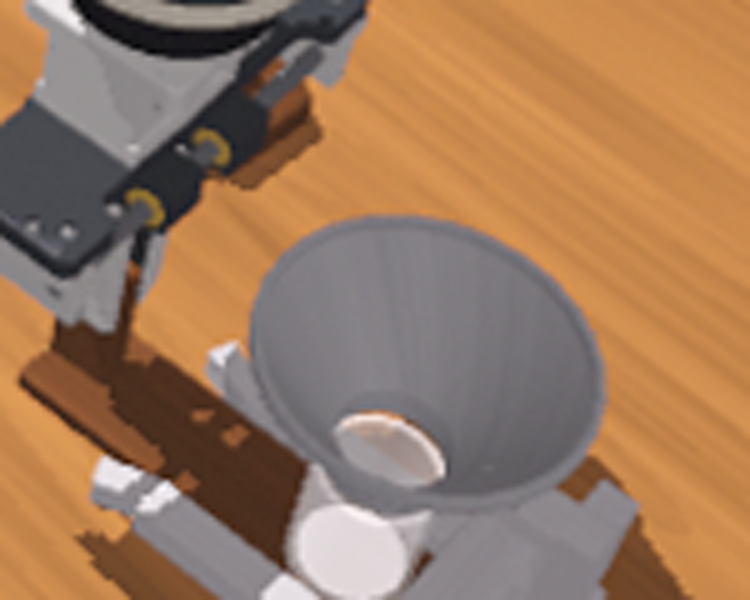

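send_rows(increments=[40,0,0,0,0,60,0,0,0,0,60,0,0,0,0,60,0,0,-30,0,60,0,0,-50,0])

```text
time_s: 8.68
ee_pos: [0.6014, -0.0682, 0.1387]
orientation: [-179.8, 0.0, 95.5]
wrist_force: [0.8, 0.4, 0.2]
width: 0.625
grasp_force: 0.0
```

send_rows(increments=[60,0,0,-60,0,60,0,0,0,0.15,60,0,0,0,0.15,60,0,0,0,0.155,60,0,0,0,0])

```text
time_s: 9.3
ee_pos: [0.6023, -0.068, 0.1989]
orientation: [180.0, 0.0, 69.5]
wrist_force: [0.1, -0.1, 0.9]
width: 0.637
grasp_force: 0.0
```

```bash
python3 -c "
from h import *
delta(.454,.077,.15,-110.6)
for n,c in(('side',(390,270)),('top',(400,160))): snap(n,'d'+n)
a=cv2.imread('pics/dside.png')[240:360,380:530];b=cv2.imread('pics/dtop.png')[160:280,400:530]
cv2.imwrite('pics/c7.png',cv2.resize(np.hstack([a,b]),None,fx=2.8,fy=2.8,interpolation=cv2.INTER_CUBIC))"
```

```text
t 9.3 pos [ 0.6023 -0.068   0.1989] [180.    0.   69.5] delta mm [  83.8 -189.8   48.8] turn 0.0011745361401605881
```

View pics/c7.png

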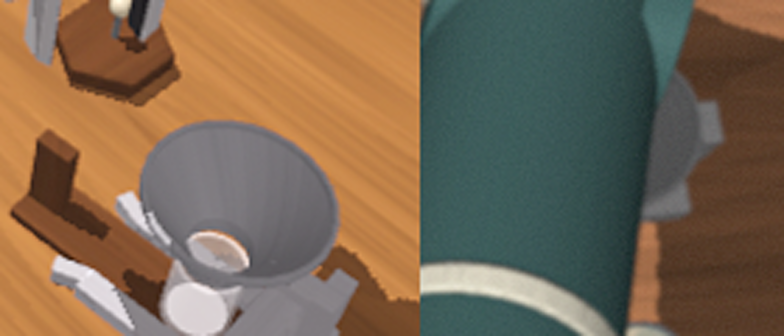

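```bash
python3 -c "
from h import *
f=np.array([.614,-.191]);u=np.array([np.cos(np.radians(-84.5)),np.sin(np.radians(-84.5))]);n=np.array([-u[1],u[0]])
X=onz('side',(380+58/2.8,240+143/2.8),.08)[:2]-f;print(X@u,X@n)
X=onz('side',(380+198/2.8,240+309/2.8),.014)[:2]-f;print('tube floor',X@u,X@n)
delta(.454,.077,.15,-110.6)"
```

```text
-0.13226360708912896 0.001994178483298529
tube floor -0.0003061488207950368 0.0028639855797156434
t 9.4 pos [ 0.6023 -0.068   0.1989] [180.    0.   69.6] delta mm [  84.4 -189.5   48.8] turn 0.004245380818946311
```

send_rows(increments=[60,14,-32,0,0,60,14,-32,0,0,60,14,-32,0,0,60,14,-32,0,0,60,14,-32,0,0])

```text
time_s: 10.02
ee_pos: [0.4763, 0.0544, 0.199]
orientation: [180.0, -0.0, 69.6]
wrist_force: [0.7, -0.2, 0.1]
width: 0.637
grasp_force: 0.0
```

send_rows(increments=[60,13,-30,0,0,60,0,0,30,0,60,0,0,0,0])

```text
time_s: 10.4
ee_pos: [0.4527, 0.0763, 0.168]
orientation: [-179.9, 0.1, 69.6]
wrist_force: [0.6, -0.7, -0.1]
width: 0.642
grasp_force: 0.0
```

```bash
python3 -c "
from h import *
delta(.454,.077,.15,-110.6)"
```

```text
t 10.4 pos [0.4527 0.0763 0.168 ] [-1.799e+02  1.000e-01  6.960e+01] delta mm [ 1.1  1.  18. ] turn 0.0030346504923534703
```

send_rows(increments=[60,1,1,30,0,60,0,0,27,0,30,0,0,0,0,20,0,0,0,0,8,0,0,0,0], newtons=20)

```text
time_s: 11.02
ee_pos: [0.4556, 0.0773, 0.113]
orientation: [179.9, -0.1, 69.4]
wrist_force: [-0.1, -0.4, -0.5]
width: 0.356
grasp_force: 0.0
```

send_rows(increments=[8,0,0,0,0,8,0,0,0,0,8,0,0,0,0,8,0,0,0,0])

```text
time_s: 11.52
ee_pos: [0.4549, 0.0771, 0.1119]
orientation: [180.0, 0.0, 69.4]
wrist_force: [-0.0, -0.3, -0.6]
width: 0.086
grasp_force: 0.0
```

send_rows(increments=[8,0,0,0,0,8,0,0,0,0], newtons=60)

```text
time_s: 11.78
ee_pos: [0.4549, 0.0771, 0.1118]
orientation: [-180.0, 0.0, 69.4]
wrist_force: [0.6, -0.0, -0.2]
width: 0.084
grasp_force: 0.0
```

```bash
python3 -c "
from h import *
delta(.454,.077,.111,-110.6);print(bot.sense()['width']*94)
snap('side','e0')"
```

```text
t 11.775 pos [0.4549 0.0771 0.1118] [-180.     0.    69.4] delta mm [-0.4 -0.8  0.8] turn 0.0005211400488774222
7.854614400832483
```

send_rows(increments=[40,0,0,0,0,40,0,0,0,0,40,-7,0,0,0,10,0,0,0,0,10,0,0,0,0], newtons=20)

```text
time_s: 12.45
ee_pos: [0.4524, 0.0705, 0.1119]
orientation: [180.0, -0.0, 69.4]
wrist_force: [-0.0, 0.6, -0.3]
width: 0.226
grasp_force: 0.0
```

send_rows(increments=[10,0,0,0,0,10,0,0,0,0])

```text
time_s: 12.7
ee_pos: [0.4525, 0.0706, 0.1119]
orientation: [180.0, 0.0, 69.4]
wrist_force: [0.1, 0.2, 0.2]
width: 0.109
grasp_force: 0.0
```

```bash
python3 -c "
from h import *
s=bot.sense();print(s['width']*94,s['grasp_force'])
im=snap('side','e1',(250,220,110,150),4)"
```

```text
10.224806856045024 0.0
```

View pics/e1.png

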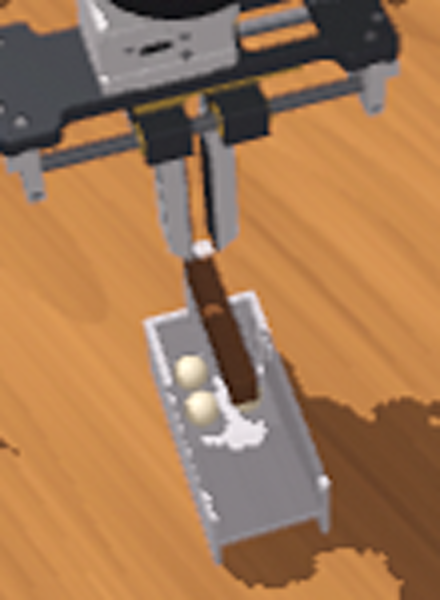

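```bash
python3 -c "
from h import *
b=np.array([.352,.936,0])
for x,z in((0,.095),(-.048,.095),(.037,.095),(-.04,.095)): print(x,((proj('side',np.array([.438,.034,z])-x*b)-[250,220])*4).round(0))
print('tip',((proj('side',[.4525,.0706,.087])-[250,220])*4).round(0))
for off in(-.008,.008): print(((proj('side',np.array([.4525,.0706,.087])+off*b)-[250,220])*4).round(0))
print('from px: post end, front', onz('side',(250+203/4,220+245/4),.095),onz('side',(250+240/4,220+392/4),.095), onz('side',(250+197/4,220+265/4),.095))
"
```

```text
0 [[221. 321.]]
-0.048 [[193. 246.]]
0.037 [[244. 383.]]
-0.04 [[197. 258.]]
tip [[200. 268.]]
[[204. 281.]]
[[195. 256.]]
from px: post end, front [0.45907259 0.07592226 0.095     ] [ 0.42067666 -0.00337451  0.095     ] [0.44936035 0.06791073 0.095     ]
```

send_rows(increments=[40,0,0,0,0,40,0,0,0,0,40,0,0,8,0,12,0,0,0,0,12,0,0,0,0])

```text
time_s: 13.38
ee_pos: [0.4524, 0.0705, 0.1038]
orientation: [-180.0, 0.0, 69.4]
wrist_force: [-0.2, 0.2, -0.3]
width: 0.254
grasp_force: 0.0
```

send_rows(increments=[12,0,0,0,0,12,0,0,0,0])

```text
time_s: 13.62
ee_pos: [0.4525, 0.0706, 0.104]
orientation: [180.0, -0.0, 69.4]
wrist_force: [0.0, -0.2, 0.1]
width: 0.129
grasp_force: 0.0
```

send_rows(increments=[40,0,0,0,0,40,0,0,0,0,40,0,0,8,0,12,0,0,0,0,12,0,0,0,0])

```text
time_s: 14.25
ee_pos: [0.4524, 0.0705, 0.0958]
orientation: [-180.0, 0.0, 69.4]
wrist_force: [0.4, -0.1, 0.1]
width: 0.253
grasp_force: 0.0
```

send_rows(increments=[12,0,0,0,0,12,0,0,0,0])

```text
time_s: 14.5
ee_pos: [0.4524, 0.0706, 0.0959]
orientation: [-180.0, 0.0, 69.4]
wrist_force: [-0.4, 0.6, 0.7]
width: 0.141
grasp_force: 20.0
```

send_rows(increments=[12,0,0,0,0,12,0,0,0,0,12,0,0,-4,0,12,0,0,-4,0,12,0,0,0,0], newtons=60)

```text
time_s: 15.12
ee_pos: [0.4526, 0.0707, 0.1042]
orientation: [180.0, -0.0, 69.4]
wrist_force: [-0.1, 0.1, -1.9]
width: 0.135
grasp_force: 36.4
```

```bash
python3 -c "
from h import *
s=bot.sense();print(s['wrist_force'],s['wrist_torque'],s['width']*94,s['ee_pos'])
a=cv2.imread('pics/e1.png');b=snap('side','e2',(250,220,110,150),4)
# track features: front wall corners, balls
g=lambda i:cv2.cvtColor(i,cv2.COLOR_BGR2GRAY)
pts=np.float32([[215,555],[325,485],[150,325],[255,298],[250,400],[192,372],[200,408],[214,310]]).reshape(-1,1,2)
q,st,e=cv2.calcOpticalFlowPyrLK(g(a),g(b),pts,None,winSize=(41,41),maxLevel=3)
print(np.hstack([pts[:,0],(q-pts)[:,0],st]).round(1))"
```

```text
[-0.0621295   0.1489131  -1.87475976] [ 0.04241444  0.10029463 -0.04659736] 12.679981779121826 [0.45263495 0.07066976 0.10423504]
[[ 2.15e+02  5.55e+02 -3.50e+00 -6.40e+00  1.00e+00]
 [ 3.25e+02  4.85e+02 -7.00e-01 -1.01e+01  1.00e+00]
 [ 1.50e+02  3.25e+02 -9.00e-01 -1.25e+01  1.00e+00]
 [ 2.55e+02  2.98e+02 -5.00e-01 -1.24e+01  1.00e+00]
 [ 2.50e+02  4.00e+02  6.00e-01 -9.30e+00  1.00e+00]
 [ 1.92e+02  3.72e+02 -1.80e+00 -1.18e+01  1.00e+00]
 [ 2.00e+02  4.08e+02 -1.20e+00 -1.22e+01  1.00e+00]
 [ 2.14e+02  3.10e+02  1.00e-01 -1.26e+01  1.00e+00]]
```

send_rows(increments=[5,0,0,0,0,5,0,0,-8,0,5,0,0,-16,0,5,0,0,-22,0,5,0,0,-25,0])

```text
time_s: 15.8
ee_pos: [0.4525, 0.0704, 0.1765]
orientation: [180.0, -0.0, 69.4]
wrist_force: [0.1, -0.5, -1.9]
width: 0.128
grasp_force: 60.0
```

```bash
python3 -c "
from h import *
s=bot.sense();print(s['wrist_force'],s['wrist_torque'],s['width']*94,s['ee_pos'],s['grasp_force'])
a=cv2.imread('pics/e2.png');b=snap('side','e3',(250,140,110,230),4)
g=lambda i:cv2.cvtColor(i,cv2.COLOR_BGR2GRAY)
# match scoop patches
for p in((215,540),(325,475),(150,315),(192,360),(250,390)):
  x,y=p;t=g(a)[max(0,y-30):y+30,max(0,x-30):x+30];r=cv2.matchTemplate(g(b),t,cv2.TM_CCOEFF_NORMED);_,v,_,l=cv2.minMaxLoc(r);print(p,v,l[0]+30-x,l[1]+30-y-320)"
```

```text
[ 0.13156228 -0.49563127 -1.87161487] [-0.06716221  0.05284113  0.00911163] 12.002395607674302 [0.45245442 0.0703933  0.17649061] 59.99409556388855
(215, 540) 0.8916518688201904 18 -86
(325, 475) 0.8191887140274048 -85 13
(150, 315) 0.9742329716682434 -10 -89
(192, 360) 0.9407411813735962 -6 -85
(250, 390) 0.8938767910003662 -6 -89
```

send_rows(increments=[5,0,0,-25,0,5,0,0,-30,0,5,0,0,-30,0,5,0,0,-20,0,5,0,0,-11,0])

```text
time_s: 16.48
ee_pos: [0.4526, 0.0705, 0.2922]
orientation: [179.9, -0.1, 69.4]
wrist_force: [0.2, -0.5, -1.7]
width: 0.126
grasp_force: 60.0
```

send_rows(increments=[5,-5,11,0,0,5,-11,23,0,0,5,-14,30,0,0,5,-14,30,0,0,5,-14,30,0,0])

```text
time_s: 17.1
ee_pos: [0.5489, -0.0289, 0.2898]
orientation: [-180.0, 0.1, 69.4]
wrist_force: [-0.3, 0.8, -1.2]
width: 0.128
grasp_force: 60.0
```

send_rows(increments=[5,-14,30,0,0,5,-14,30,0,0,5,-14,29,0,0,5,-11,20,0,0,5,-5,10,0,0])

```text
time_s: 17.73
ee_pos: [0.6394, -0.1253, 0.2895]
orientation: [-179.9, 0.1, 69.3]
wrist_force: [0.4, -0.3, -1.8]
width: 0.13
grasp_force: 60.0
```

```bash
python3 -c "
from h import *
delta(.639,-.124,.292,-110.6);s=bot.sense();print(s['wrist_force'],s['grasp_force'],s['width'])
snap('side','f0');snap('top','g0')"
```

```text
t 17.725 pos [ 0.6394 -0.1253  0.2895] [-1.799e+02  1.000e-01  6.930e+01] delta mm [ 1.1 -0.8 -2.5] turn -0.0009394431766183291
[ 0.38193055 -0.34891645 -1.81493873] 59.99500215053558 0.12996352209456005
```

```bash
cat >> h.py <<'E'
def scoop(th,piv,yaw=-110.6,px=-.040):
    "world coords fn for scoop points (x,y,z above underside), pivot at bar (px, z .091)"
    a=np.radians(yaw);u=np.array([np.cos(a),np.sin(a),0]);n=np.array([-u[1],u[0],0]);k=np.array([0,0,1.]);t=np.radians(th)
    def f(x,y,z):
        dx,dz=x-px,z-.091
        return piv+u*(dx*np.cos(t)+dz*np.sin(t))+n*y+k*(-dx*np.sin(t)+dz*np.cos(t))
    return f
def state(tag):
    "tilt of the bar by matching a brown mask with the projected bar, cream ball pixels, force"
    s=bot.sense();p=np.array(s['ee_pos'])-[0,0,.005]
    out=[]
    for n in('side','top'):
        im=bot.camera(n); cv2.imwrite(f'pics/{tag}_{n}.png',im[:,:,::-1]); h=cv2.cvtColor(im,cv2.COLOR_RGB2HSV).astype(int)
        m=((h[...,1]>90)&(h[...,2]<115)&((h[...,0]<14)|(h[...,0]>170))).astype(float)
        al=((h[...,1]<60)).astype(float)
        best=[]
        for th in range(-10,71,2):
            f=scoop(th,p)
            q=proj(n,[f(x,y,z) for x in(-.03,.037) for y in(-.007,.007) for z in(.075,.095)])
            k=np.zeros(m.shape,np.uint8);cv2.fillConvexPoly(k,cv2.convexHull(q.astype(np.float32)).astype(np.int32),1)
            k2=cv2.dilate(k,np.ones((9,9)))-k
            best.append((m[k>0].mean()-m[k2>0].mean(),th))
        best.sort(reverse=True); out.append((n,[(round(a,2),b) for a,b in best[:3]]))
        c=((h[...,0]>15)&(h[...,0]<32)&(h[...,1]>30)&(h[...,1]<110)&(h[...,2]>150)).astype(np.uint8)
        N,_,st,ce=cv2.connectedComponentsWithStats(c); out.append([(int(a[4]),ce[i+1].round(0).tolist()) for i,a in enumerate(st[1:]) if a[4]>12])
    s=bot.sense();print('t',s['time_s'],'F',np.round(s['wrist_force'],2),'T',np.round(s['wrist_torque'],3),'grip',round(s['grasp_force'],1),round(s['width']*94,1),np.round(s['ee_pos'],4))
    for o in out: print(o)
E
python3 -c "
from h import *
state('h0');a=scoop(0,np.array([.6394,-.1253,.2845]))
print('lip',a(.072,0,.021),'well balls',proj('side',[a(-.03,0,.013)]),proj('top',[a(-.03,0,.013)]))"
```

```text
t 17.925 F [-0.31 -0.25 -2.34] T [0.03  0.074 0.006] grip 60.0 12.1 [ 0.6389 -0.1231  0.2905]
('side', [(np.float64(0.73), -4), (np.float64(0.72), 0), (np.float64(0.71), -2)])
[(897, [369.0, 186.0]), (15, [388.0, 209.0]), (48, [423.0, 241.0]), (142, [461.0, 267.0]), (143, [468.0, 277.0]), (845, [402.0, 387.0])]
('top', [(np.float64(0.0), 70), (np.float64(0.0), 68), (np.float64(0.0), 66)])
[(20, [232.0, 0.0]), (1608, [254.0, 143.0]), (51, [360.0, 156.0]), (206, [589.0, 234.0])]
lip [ 0.59999374 -0.23013867  0.2145    ] well balls [[454.2751965  264.26618336]] [[448.0476876  186.52998704]]
```

send_rows(increments=[5,0,0,0,0,5,0,0,0,0], newtons=25)

```text
time_s: 18.18
ee_pos: [0.6391, -0.1228, 0.2911]
orientation: [180.0, -0.0, 69.5]
wrist_force: [-0.5, -0.4, -1.4]
width: 0.142
grasp_force: 25.0
```

```bash
python3 -c "
from h import *
state('h1')" | head -3
```

```text
t 18.275 F [-0.28 -0.26 -1.85] T [ 0.003  0.08  -0.032] grip 25.0 12.7 [ 0.6391 -0.123   0.2911]
('side', [(np.float64(0.73), 0), (np.float64(0.72), -4), (np.float64(0.72), -2)])
[(900, [369.0, 186.0]), (16, [388.0, 209.0]), (47, [423.0, 241.0]), (276, [464.0, 271.0]), (846, [402.0, 387.0])]
```

send_rows(increments=[5,0,0,0,0,5,0,0,0,0], newtons=12)

```text
time_s: 18.52
ee_pos: [0.6392, -0.1234, 0.2909]
orientation: [180.0, 0.0, 69.4]
wrist_force: [-0.2, -0.6, -2.5]
width: 0.144
grasp_force: 12.0
```

```bash
python3 -c "
from h import *
state('h2')" | head -3
```

```text
t 18.625 F [ 0.39  0.16 -2.01] T [-0.076  0.081  0.005] grip 12.0 13.5 [ 0.6392 -0.1234  0.2909]
('side', [(np.float64(0.73), -2), (np.float64(0.73), 2), (np.float64(0.72), 0)])
[(900, [369.0, 186.0]), (15, [389.0, 209.0]), (48, [423.0, 241.0]), (292, [463.0, 271.0]), (846, [402.0, 387.0])]
```

send_rows(increments=[5,0,0,0,0,5,0,0,0,0], newtons=8)

```text
time_s: 18.88
ee_pos: [0.6392, -0.1234, 0.2909]
orientation: [180.0, 0.0, 69.4]
wrist_force: [-0.1, -0.1, -1.7]
width: 0.144
grasp_force: 8.0
```

```bash
python3 -c "
from h import *
state('h3')" | head -3
```

```text
t 18.975 F [-1.33 -0.39 -2.09] T [-0.059  0.081  0.057] grip 8.0 13.3 [ 0.6392 -0.1234  0.2909]
('side', [(np.float64(0.7), 20), (np.float64(0.7), 18), (np.float64(0.69), 22)])
[(102, [345.0, 171.0]), (783, [372.0, 188.0]), (13, [389.0, 209.0]), (48, [423.0, 241.0]), (58, [458.0, 257.0]), (225, [454.0, 265.0]), (846, [402.0, 387.0])]
```

send_rows(increments=[5,0,0,0,0], newtons=6)

```text
time_s: 19.1
ee_pos: [0.6392, -0.1234, 0.2909]
orientation: [180.0, 0.0, 69.4]
wrist_force: [-0.2, 0.1, -1.9]
width: 0.143
grasp_force: 6.0
```

```bash
python3 -c "
from h import *
state('h4')" | head -3
```

```text
t 19.2 F [ 0.44  0.18 -2.08] T [-0.035  0.019  0.01 ] grip 6.0 13.7 [ 0.6392 -0.1234  0.2909]
('side', [(np.float64(0.69), 32), (np.float64(0.69), 38), (np.float64(0.69), 36)])
[(878, [369.0, 186.0]), (284, [453.0, 266.0]), (846, [402.0, 387.0])]
```

send_rows(increments=[5,0,0,0,0,5,0,0,0,0,5,0,0,0,0,5,0,0,0,0], newtons=5.5)

```text
time_s: 19.7
ee_pos: [0.6392, -0.1234, 0.2909]
orientation: [180.0, 0.0, 69.4]
wrist_force: [-0.3, 0.3, -2.0]
width: 0.145
grasp_force: 5.5
```

```bash
python3 -c "
from h import *
state('h5')
print('tube px',proj('side',[[.614,-.191,.014],[.614,-.191,.03],[.614,-.191,.074]]))
F=[bot.sense()['wrist_force'][2]];print(F)
a=scoop(36,np.array([.6392,-.1234,.2859]));print('lip',a(.072,0,.021),proj('side',[a(-.03,0,.013),a(.03,0,.02)]))"
```

```text
t 19.8 F [-0.   -0.31 -1.94] T [-0.093  0.096 -0.04 ] grip 5.5 14.1 [ 0.6392 -0.1234  0.2909]
('side', [(np.float64(0.69), 38), (np.float64(0.69), 36), (np.float64(0.69), 34)])
[(880, [369.0, 186.0]), (15, [388.0, 210.0]), (846, [402.0, 387.0])]
('top', [(np.float64(0.0), 70), (np.float64(0.0), 68), (np.float64(0.0), 66)])
[(15, [229.0, 0.0]), (1604, [254.0, 143.0]), (49, [360.0, 156.0]), (212, [590.0, 237.0])]
tube px [[449.98585947 351.39395538]
 [451.5922645  347.13997367]
 [456.24023873 334.83149792]]
[np.float64(-1.9352551210361648)]
lip [ 0.62179618 -0.16970212  0.16343686] [[440.89939893 240.27229448]
 [452.5737378  272.84986613]]
```

```bash
python3 -c "
from h import *
a=cv2.imread('pics/h2_side.png').astype(int);b=cv2.imread('pics/h5_side.png').astype(int)
d=np.abs(a-b).sum(2);print('tube diff',d[325:365,435:465][::4,::3])
print(b[325:365:4,450],'before',a[325:365:4,450])
r=b[225:320:5,425:500:6];h=cv2.cvtColor(b.astype(np.uint8),cv2.COLOR_BGR2HSV)
c=((h[...,0]>13)&(h[...,0]<34)&(h[...,1]>22)&(h[...,1]<130)&(h[...,2]>130)).astype(np.uint8);N,_,st,ce=cv2.connectedComponentsWithStats(c);print([(s[4],c.round()) for s,c in zip(st[1:],ce[1:]) if s[4]>5 and c[0]>400])
"
```

```text
tube diff [[  1   2   0   2   3   1   0  13   2  18]
 [  3   0   1   2   1   1  80  50  50  51]
 [  4   1   1   4   1   2  23  82  77  51]
 [  3   2   3   1   1   1   1   2   9  38]
 [  5   1  34  66  71 153  24   0   0   0]
 [  3   1 166 151 162  80 168 137  39  12]
 [  5   0   2 152 184 186 187 122 139  40]
 [  2   0   3  27 182 168 168   3  11   1]
 [  1   3   0   2   2  16   3   0   7   3]
 [  3   0   0   3   3   2   2   2   1   3]]
[[146 156 180]
 [176 172 178]
 [191 186 191]
 [104 100 102]
 [143 158 169]
 [180 180 188]
 [142 146 154]
 [147 152 160]
 [202 200 209]
 [122 122 133]] before [[146 157 180]
 [176 171 178]
 [192 187 191]
 [103 100 102]
 [204 204 215]
 [208 206 214]
 [208 206 214]
 [208 205 214]
 [207 206 214]
 [123 122 134]]
[(np.int32(471), array([525.,  39.])), (np.int32(61), array([596.,  12.])), (np.int32(882), array([621.,  22.])), (np.int32(21), array([609.,   7.])), (np.int32(27), array([602.,  27.])), (np.int32(10), array([620.,  29.])), (np.int32(90), array([571.,  50.])), (np.int32(25), array([596.,  35.])), (np.int32(228), array([405.,  51.])), (np.int32(380
[... 2445 characters left out ...]
)), (np.int32(8), array([421., 118.])), (np.int32(7), array([449., 119.])), (np.int32(10), array([538., 122.])), (np.int32(28), array([433., 127.])), (np.int32(8), array([440., 126.])), (np.int32(16), array([536., 130.])), (np.int32(7), array([450., 135.])), (np.int32(6), array([546., 146.])), (np.int32(23), array([513., 167.])), (np.int32(7), array([517., 177.])), (np.int32(17), array([527., 180.])), (np.int32(46), array([549., 184.])), (np.int32(7), array([534., 186.])), (np.int32(6), array([538., 185.])), (np.int32(9), array([544., 191.])), (np.int32(14), array([420., 242.])), (np.int32(11), array([453., 342.])), (np.int32(875), array([402., 387.])), (np.int32(1767), array([611., 463.]))]
```

```bash
python3 -c "
from h import *
F=[]
for i in range(20): im=bot.camera('side');F.append(bot.sense()['wrist_force'][2])
print(np.mean(F),np.std(F)/4.4,bot.sense()['time_s'])
cv2.imwrite('pics/h6_side.png',im[:,:,::-1])
h=cv2.cvtColor(im,cv2.COLOR_RGB2HSV)
a=im[335:360,436:466];print('tube V');print(h[335:360:1,438:466:2,2]);print('S');print(h[335:360:1,438:466:2,1])"
```

```text
-1.5228887178095687 0.12802537013720466 20.8
tube V
[[125 131 167 187 109 112 146 198 189 168 150 157 159 161]
 [126 138 166 188 133 106 112 150 189 196 172 156 158 162]
 [129 142 164 177 154 102 104 115 136 175 201 186 183 168]
 [131 151 159 166 183 123 105 107 110 126 156 196 199 193]
 [131 164 159 160 191 151 107 110 104 109 114 142 161 190]
 [129 168 158 160 173 180 128 109 110 112 110 111 118 136]
 [129 170 170 164 168 220 170 126 118 113 113 108 107 106]
 [138 168 169 167 166 191 224 195 159 127 120 110 124 165]
 [141 166 167 168 165 160 184 228 206 149 130 163 187 198]
 [146 165 168 168 167 158 162 187 220 218 224 219 191 177]
 [159 171 169 169 166 159 188 152 173 177 187 179 170 161]
 [156 184 166 169 166 161 216 185 147 174 156 155 161 152]
 [165 210 164 167 163 153 186 199 160 186 173 158 161 144]
 [166 221 168 165 155 153 156 170 154 184 183 159 159 137]
 [171 221 202 167 154 153 155 154 151 177 178 159 153 125]
 [160 221 216 197 154 155 158 156 149 166 169 159 148 105]
 [149 223 217 203 154 157 159 158 172 152 156 157 141  81]
 [154 207 216 201 154 158 161 158 190 202 179
[... 1205 characters left out ...]
9  15  22  16  22  20  15  20  26  24  21  19  13]
 [ 21   8   9  17  18  17  21  22  20  24  23  22  23  27]
 [ 19   9   9  10  18  18  23  23  19  22  24  21  22  53]
 [ 17   8   9  10  18  23  22  26  13  20  23  23  24 107]
 [ 22  11   9  10  20  23  21  23  11  10  13  11  30 175]
 [ 48  11   9  10  20  23  21  21  11   9  10  10  37  94]
 [ 85  17   8  11  21  24  21  21  11  10   9   9  41  27]
 [ 35  25  11   9  11  25  25  16  11  10   9  15  72  10]
 [  8  33  15  11  11  12  17  12  11  11   9  28  33  10]
 [  7  10  27  10   9  10  11  11  11  11  12  36   8  10]
 [  8   7  13  21  11   9   9   9   9  11  21  21  10  10]
 [  8   7   8  31  19  13  10  10  13  17  31  12  10  10]]
```

send_rows(increments=[5,-8,0,0,0,5,8,0,0,0,5,-8,0,0,0,5,8,0,0,0,5,0,0,0,0], newtons=10)

```text
time_s: 21.42
ee_pos: [0.6395, -0.1224, 0.2908]
orientation: [-180.0, -0.0, 69.5]
wrist_force: [-0.1, 0.9, -2.1]
width: 0.146
grasp_force: 10.0
```

```bash
python3 -c "
from h import *
state('h7')
F=[]
for i in range(20): im=bot.camera('side');F.append(bot.sense()['wrist_force'][2])
print(np.mean(F),np.std(F)/4.4,bot.sense()['time_s'])
h=cv2.cvtColor(im,cv2.COLOR_RGB2HSV);print(h[335:360:1,438:466:2,2])
delta(.4525,.0706,.28,-110.6)"
```

```text
t 21.525 F [ 0.73 -0.75 -1.39] T [-0.133  0.089 -0.046] grip 10.0 13.5 [ 0.6393 -0.1231  0.2908]
('side', [(np.float64(0.68), 44), (np.float64(0.68), 40), (np.float64(0.68), 34)])
[(99, [345.0, 171.0]), (779, [372.0, 188.0]), (14, [389.0, 209.0]), (847, [402.0, 387.0])]
('top', [(np.float64(0.0), 70), (np.float64(0.0), 68), (np.float64(0.0), 66)])
[(18, [230.0, 0.0]), (1606, [255.0, 143.0]), (50, [360.0, 156.0]), (215, [589.0, 233.0])]
-1.5770621668548237 0.10763954587019123 22.525
[[125 130 168 187 109 113 146 198 189 168 150 157 160 161]
 [126 138 166 188 132 106 112 150 189 196 172 155 159 162]
 [129 142 164 176 154 103 104 115 135 175 201 186 184 153]
 [131 151 159 166 183 122 105 107 109 127 156 196 199 190]
 [131 165 159 160 191 151 106 111 105 109 114 142 161 191]
 [128 169 158 159 174 180 128 110 111 112 110 111 119 136]
 [129 170 171 165 169 220 169 126 118 114 113 108 107 106]
 [139 168 170 167 166 191 224 195 159 126 121 111 125 165]
 [141 167 168 168 165 160 184 228 206 149 130 163 187 198]
 [147 165 169 169 166 159 162 187 220 218 223 219 191 177]
 [159 171 168 168 167 1
[... 280 characters left out ...]
0 216 197 153 156 157 156 149 166 166 158 148 104]
 [149 223 217 203 154 158 160 158 172 151 156 156 141  80]
 [154 207 216 201 153 158 161 157 189 202 179 190 129  65]
 [147 186 217 206 151 158 160 157 190 214 210 202 118  80]
 [137 164 218 214 148 158 158 155 204 214 215 202 113 103]
 [177 142 203 216 179 154 156 163 214 214 216 170  95 130]
 [216 161 165 217 211 184 170 199 214 214 218 135  98 133]
 [220 204 134 202 217 211 209 213 214 216 198 121 126 132]
 [220 218 178 149 202 218 217 215 216 210 148 120 132 131]
 [218 219 211 148 151 188 205 219 190 168 124 126 132 131]]
t 22.525 pos [ 0.6392 -0.1234  0.2909] [180.    0.   69.4] delta mm [ 116.1 -242.9   10.9] turn 0.0005085608564740034
```

send_rows(increments=[5,0,0,-20,0,5,5,-10,-20,0,5,12,-25,0,0,5,16,-34,0,0,5,16,-34,0,0], newtons=20)

```text
time_s: 23.15
ee_pos: [0.5588, -0.0402, 0.3313]
orientation: [180.0, -0.0, 69.4]
wrist_force: [-0.0, -0.1, -0.9]
width: 0.136
grasp_force: 20.0
```

send_rows(increments=[5,16,-34,0,0,5,16,-34,0,0,5,16,-34,0,0,5,12,-25,0,0,5,7,-13,0,0])

```text
time_s: 23.78
ee_pos: [0.4512, 0.0718, 0.3315]
orientation: [180.0, -0.1, 69.5]
wrist_force: [0.1, -0.2, -2.2]
width: 0.138
grasp_force: 20.0
```

send_rows(increments=[5,0,0,25,0,5,0,0,45,0,5,0,0,45,0,5,0,0,40,0,5,0,0,15,0])

```text
time_s: 24.4
ee_pos: [0.4515, 0.0706, 0.1598]
orientation: [-179.9, 0.1, 69.4]
wrist_force: [0.6, 0.7, -0.2]
width: 0.135
grasp_force: 20.0
```

```bash
python3 -c "
from h import *
state('h8');delta(.4525,.0706,.1,-110.6)"
```

```text
t 24.5 F [-0.34 -0.29 -0.89] T [-0.002  0.099 -0.063] grip 20.0 12.9 [0.452  0.0706 0.1607]
('side', [(np.float64(0.66), 40), (np.float64(0.65), 46), (np.float64(0.65), 32)])
[(1039, [369.0, 187.0]), (49, [423.0, 241.0])]
('top', [(np.float64(0.0), 70), (np.float64(0.0), 68), (np.float64(0.0), 66)])
[(15, [240.0, 0.0]), (1607, [254.0, 143.0]), (48, [360.0, 156.0]), (14, [626.0, 174.0]), (251, [592.0, 239.0]), (48, [462.0, 217.0]), (15, [318.0, 421.0])]
t 24.5 pos [0.452  0.0706 0.1607] [-1.80e+02  1.00e-01  6.94e+01] delta mm [ 0.2  0.5 60.7] turn 0.0006903332551797807
```

send_rows(increments=[5,0,0,15,0,5,0,0,12,0,5,0,0,6,0,5,0,0,6,0,5,0,0,6,0], newtons=8)

```text
time_s: 25.12
ee_pos: [0.4537, 0.0716, 0.1165]
orientation: [179.9, -0.1, 69.5]
wrist_force: [0.1, 5.0, 10.4]
width: 0.146
grasp_force: 8.0
```

send_rows(increments=[5,0,0,5,0,5,0,0,5,0,5,0,0,4,0,5,0,0,2,0,5,0,0,0,0])

```text
time_s: 25.75
ee_pos: [0.4534, 0.0715, 0.1004]
orientation: [179.9, -0.1, 69.5]
wrist_force: [-0.2, 3.1, 7.0]
width: 0.15
grasp_force: 8.0
```

```bash
python3 -c "
from h import *
state('h9')"
```

```text
t 25.85 F [-0.79  3.77  7.56] T [ 0.882  0.284 -0.026] grip 8.0 13.8 [0.4533 0.0715 0.1005]
('side', [(np.float64(0.18), -10), (np.float64(0.18), -8), (np.float64(0.17), 66)])
[(18, [252.0, 50.0]), (1044, [369.0, 187.0]), (48, [423.0, 242.0])]
('top', [(np.float64(0.0), 70), (np.float64(0.0), 68), (np.float64(0.0), 66)])
[(1609, [254.0, 143.0]), (50, [360.0, 156.0]), (223, [588.0, 236.0]), (47, [462.0, 217.0]), (14, [476.0, 279.0]), (13, [302.0, 396.0])]
```

```bash
cat >> h.py <<'E'
def fit(tag,p):
    im=cv2.imread(f'pics/{tag}_side.png'); h=cv2.cvtColor(im,cv2.COLOR_BGR2HSV).astype(int)
    m=((h[...,1]>90)&(h[...,2]<115)&((h[...,0]<14)|(h[...,0]>170))).astype(float)
    R=[];b=np.array([-.352,-.936,0])
    for du in np.arange(-.03,.031,.004):
      for dz in np.arange(-.02,.041,.004):
        for th in range(-30,61,3):
            f=scoop(th,p+du*b+[0,0,dz]);q=proj('side',[f(x,y,z) for x in(-.03,.037) for y in(-.007,.007) for z in(.075,.095)])
            k=np.zeros(m.shape,np.uint8);cv2.fillConvexPoly(k,cv2.convexHull(q.astype(np.float32)).astype(np.int32),1)
            k2=cv2.dilate(k,np.ones((7,7)))-k; R.append((round(m[k>0].mean()-m[k2>0].mean(),3),round(du,3),round(dz,3),th))
    R.sort(reverse=True);return R[:8]
E
python3 -c "
from h import *
s=bot.sense();print(*fit('h9',np.array(s['ee_pos'])-[0,0,.005]),sep='\n')
im=cv2.imread('pics/h9_side.png');h=cv2.cvtColor(im,cv2.COLOR_BGR2HSV)
for y in range(255,375,4): print(y,''.join('B' if (v[1]>90 and v[2]<115) else 'w' if v[1]<60 and v[2]>150 else 'g' if v[1]<70 else '.' for v in h[y,265:370:2]))"
```

```text
Traceback (most recent call last):
  File "h.py", line 66, in fit
    f=scoop(th,p+du*b+[0,0,dz]);q=proj('side',[f(x,y,z) for x in(-.03,.037) for y in(-.007,.007) for z in(.075,.095)])
                                  ~~~~^^^^^^^^^^^^^^^^^^^^^^^^^^^^^^^^^^^^^^^^^^^^^^^^^^^^^^^^^^^^^^^^^^^^^^^^^^^^^^^^
  File "h.py", line 7, in proj
    K,R,t=P(n); q=K@(R@np.array(X,float).reshape(-1,3).T+t); return (q[:2]/q[2]).T
          ~^^^
  File "h.py", line 4, in P
    p=bot.camera_params(n); K=np.array([[p['fx'],0,p['cx']],[0,p['fy'],p['cy']],[0,0,1.]])
ValueError: time passes only in moves, steps and waits
```

```bash
sed -i 's/^def P(n):/import functools\n@functools.lru_cache(None)\ndef P(n):/' h.py
python3 -c "
from h import *
s=bot.sense();print(s['time_s']);P('side')
print(*fit('h9',np.array(s['ee_pos'])-[0,0,.005]),sep='\n')
im=cv2.imread('pics/h9_side.png');h=cv2.cvtColor(im,cv2.COLOR_BGR2HSV)
for y in range(255,375,4): print(y,''.join('B' if (v[1]>90 and v[2]<115) else 'w' if v[1]<60 and v[2]>150 else 'g' if v[1]<70 else '.' for v in h[y,265:370:2]))"
```

```text
25.85
(np.float64(0.47), np.float64(-0.03), np.float64(-0.012), -30)
(np.float64(0.464), np.float64(-0.03), np.float64(-0.008), -30)
(np.float64(0.459), np.float64(-0.03), np.float64(-0.004), -27)
(np.float64(0.455), np.float64(-0.026), np.float64(-0.004), -30)
(np.float64(0.446), np.float64(-0.026), np.float64(-0.004), -27)
(np.float64(0.445), np.float64(-0.026), np.float64(0.0), -24)
(np.float64(0.445), np.float64(-0.03), np.float64(-0.004), -30)
(np.float64(0.444), np.float64(-0.022), np.float64(-0.004), -30)
255 gB.......Bggggggggggggggggg..........................
259 g.....ggggBgggggB.Bgggg..............................
263 ggggg......ggggg...gggw..............................
267 ..........gwwggg.gggggw..............................
271 .......wgggggggg..ggggg..............................
275 .......wwgggwgggB..gggg..............................
279 .......wwgggwgggB..Bggg..............................
283 ........wwgggwgggBBBggww.............................
287 ........wwwggggwgBBB.ggwg............................
291 .........wwggwwwwBBBBgggwBB..........................
29
[... 457 characters left out ...]
....
327 ..............wg................BBBBBB....B.......B..
331 ..........................B.......BBBBBB..BB.........
335 ....................................BBBBB...B........
339 .............................B...B....BBBBB...BB.....
343 ...............................B........BB.BB..BBB...
347 .................................B........BB.BB..BBB.
351 ...................................B........BB..B..BB
355 ...............................B......B...B...BB.BB.B
359 ........................................B...B...BB..B
363 ..................................................BB.
367 ...........................................B....B...B
371 .....................................................
```

send_rows(increments=[20,0,0,0,0,24,0,0,0,0,30,0,0,0,0,40,0,0,0,0,50,0,0,0,0], newtons=5)

```text
time_s: 26.48
ee_pos: [0.4524, 0.0706, 0.0999]
orientation: [180.0, 0.0, 69.4]
wrist_force: [0.1, -0.1, 0.5]
width: 0.494
grasp_force: 0.0
```

send_rows(increments=[60,0,0,0,0,60,0,0,-20,0,60,0,0,-50,0,60,0,0,-50,0,60,30,-50,-20,0])

```text
time_s: 27.1
ee_pos: [0.4179, 0.115, 0.2424]
orientation: [179.8, -0.1, 69.1]
wrist_force: [0.3, 1.3, -0.3]
width: 0.638
grasp_force: 0.0
```

send_rows(increments=[60,55,0,0,0,60,55,0,0,0,60,55,0,0,0,60,55,0,0,0,60,20,0,0,0])

```text
time_s: 27.72
ee_pos: [0.5004, 0.3439, 0.2389]
orientation: [-180.0, 0.1, 69.6]
wrist_force: [-0.4, -1.4, -0.3]
width: 0.637
grasp_force: 0.0
```

```bash
python3 -c "
from h import *
P('side');P('top')
for n in('side','top'):
  im=bot.camera(n);cv2.imwrite(f'pics/i0_{n}.png',im[:,:,::-1])
s=bot.sense();print(s['ee_pos'],s['wrist_force'])
print(*fit('i0',np.array([.4525,.0706,.091])),sep='\n')
h=cv2.cvtColor(cv2.imread('pics/i0_top.png'),cv2.COLOR_BGR2HSV)
for y in range(270,345,2): print(y,''.join('B' if (v[1]>90 and v[2]<75) else 'w' if v[1]<60 and v[2]>150 else 'g' if v[1]<70 else '.' for v in h[y,310:405:1]))"
```

```text
[0.50036138 0.34268304 0.23893135] [ 0.63433837 -1.20513781  1.44422705]
(np.float64(0.416), np.float64(-0.03), np.float64(0.0), -30)
(np.float64(0.413), np.float64(-0.03), np.float64(0.004), -27)
(np.float64(0.41), np.float64(-0.03), np.float64(0.0), -27)
(np.float64(0.4), np.float64(-0.03), np.float64(0.004), -30)
(np.float64(0.398), np.float64(-0.03), np.float64(0.008), -18)
(np.float64(0.397), np.float64(-0.022), np.float64(0.024), 60)
(np.float64(0.387), np.float64(-0.03), np.float64(0.02), 54)
(np.float64(0.383), np.float64(-0.022), np.float64(0.02), 60)
270 ...............................................................................................
272 ...............................................................................................
274 ggggggg........................................................................................
276 ggggggggggggg..................................................................................
278 ggggggggggggggggggg............................................................................
280 gggggggggggggggggggggggggg...
[... 2566 characters left out ...]

332 ...............................................................................................
334 ...............................................................................................
336 ...............................................................................................
338 ...............................................................................................
340 ...............................................................................................
342 ...............................................................................................
344 ...............................................................................................
```

```bash
python3 -c "
from h import *
h=cv2.cvtColor(cv2.imread('pics/i0_top.png'),cv2.COLOR_BGR2HSV)
for y in range(250,322,2): print(y,''.join('B' if (v[1]>90 and v[2]<75) else 'w' if v[1]<60 and v[2]>150 else 'g' if v[1]<70 else '.' for v in h[y,270:365:1]))
h=cv2.cvtColor(cv2.imread('pics/i0_side.png'),cv2.COLOR_BGR2HSV)
for y in range(225,335,3): print(y,''.join('B' if (v[1]>90 and v[2]<115) else 'w' if v[1]<60 and v[2]>150 else 'g' if v[1]<70 else '.' for v in h[y,250:340:1]))"
```

```text
250 ...............................................................................................
252 ...............................................................................................
254 ...............................................................................................
256 ...............................................................................................
258 ...............................................................................................
260 ..........B....................................................................................
262 .........................................B.B....B....B...BBB.B.....B....B......B...............
264 ...............................................................................................
266 ...............................................................................................
268 ...............................................................................................
270 ...............................................................................................

[... 5314 characters left out ...]
wwwwggggggggggggBBBBBBBBBBBBBBBBBBB
315 .......................................wgwwwggwwwwwwwwwwwwggggggggggggg.BBBBBBBBBBBBBBBBBB
318 ........................................wgwwwggwwwwwwwwwggggggggggggggg.BBBBBBBBBBBBBBBBBB
321 .........................................wgggggwwwwwwwwwgggggg.BBBBBBgggBBBBBBBBBBBBBBBBBB
324 ..........................................wgggggwwggBBBBBBBBBBBBBBBBBBBBBBBBBBBBBBBBBBBBBB
327 ...........................................wgg....BBBBBBBBBBBBBBBBBBBBBBBBBBBBBBBBBBBBBBBB
330 ............................................gg.......BBBBBBBBBBBBBBBBBBBBBBBBBBBBBBBBBBBBB
333 ................................................BBBBB......BBBBBBBBBBBBBBBBBBBBBBBBBBBBBBB
```

```bash
python3 -c "
from h import *
X=tri([(301,268),(277.5,275),(294,328),(320,319)],[(305.5,272),(297.5,297.5),(351,316),(359.5,290)]);print(X.round(4))
c=X.mean(0);u=(X[2]+X[3]-X[0]-X[1])/2;print('centre',c,'length',np.linalg.norm(u),'yaw',np.degrees(np.arctan2(u[1],u[0])),'pitch',np.degrees(np.arcsin(-u[2]/np.linalg.norm(u))))
h=c-u/np.linalg.norm(u)*.012
for z in(.095,): print('bar pred top', proj('top',[h[:2].tolist()+[z], (h+u/.12*.037)[:2].tolist()+[z],(h-u/.12*.04)[:2].tolist()+[z]]),'side',proj('side',[h[:2].tolist()+[z], (h+u/.12*.037)[:2].tolist()+[z],(h-u/.12*.048)[:2].tolist()+[z]]))"
```

```text
[[0.5042 0.1375 0.0444]
 [0.4519 0.1544 0.0446]
 [0.4135 0.0431 0.0118]
 [0.4673 0.024  0.0157]]
centre [0.45922001 0.08973966 0.02909415] length 0.12240479738062657 yaw -108.52275563771492 pitch 14.550702305095372
bar pred top [[323.49092468 288.39908679]
 [340.99254011 293.88991157]
 [304.64873997 282.48768192]] side [[294.83334642 272.72736527]
 [300.59636459 286.31269453]
 [287.78768451 256.11842287]]
```

```bash
python3 -c "
from h import *
X=tri([(301,268),(277.5,275),(292,322),(320,312)],[(305.5,272),(297.5,297.5),(351,316),(359.5,290)]);print(X.round(4))
print('bar tri back cap/front', tri([(289,257),(300,284)],[(303,281.5),(338,293)]))
a=cv2.imread('pics/c4.png')
# front-edge reference: initial level scoop, same reading offset
b=cv2.imread('pics/h2_side.png'); t=cv2.imread('pics/i0_top.png');s=cv2.imread('pics/i0_side.png')
t0=cv2.imread('pics/top0.png');s0=cv2.imread('pics/side0.png')
# template of the initial front end
for im,ref,c in((s,s0,(308,325)),(t,t0,(362,305))):
  for dx,dy in((0,0),):
    x,y=c;T=ref[y-14:y+34,x-20:x+30] if ref is s0 else ref[y-24:y+26,x-35:x+36]
    r=cv2.matchTemplate(im,T,cv2.TM_CCOEFF_NORMED);_,v,_,l=cv2.minMaxLoc(r);print(v,l[0]-(x-20 if ref is s0 else x-35),l[1]-(y-14 if ref is s0 else y-24))
f=scoop(0,np.array([.438+.0141,.034+.0374,.091]))
for n in('side','top'): print(n,proj(n,[f(x,yy,.044) for x,yy in((-.048,.029),(-.048,-.029),(.072,-.029),(.072,.029))]).round(0).tolist())
g=lambda sft,th:None
b3=np.array([.352,.936,0]);
for S in(.055,.06,.065,.07):
  f=scoop(0,np.array([.4521,.0714,.091])+b3*S)
  print(S,[proj(n,[f(x,yy,.044) for x,yy in((-.048,.029),(-.048,-.029),(.072,-.029),(.072,.029))]).round(0).astype(int).tolist() for n in('side','top')])"
```

```text
[[0.5042 0.1375 0.0444]
 [0.4519 0.1544 0.0446]
 [0.4115 0.0444 0.0343]
 [0.4656 0.0251 0.04  ]]
bar tri back cap/front [[0.47754767 0.14135117 0.09619904]
 [0.45352611 0.07188791 0.09452107]]
0.7774543762207031 -10 -29
0.8029165267944336 -33 -12
side [[313.0, 293.0], [286.0, 300.0], [303.0, 350.0], [332.0, 342.0]]
top [[339.0, 282.0], [329.0, 308.0], [384.0, 328.0], [393.0, 301.0]]
0.055 [[[305, 273], [279, 280], [295, 326], [323, 318]], [[314, 273], [304, 299], [359, 319], [368, 293]]]
0.06 [[[305, 272], [278, 279], [294, 324], [322, 316]], [[311, 273], [302, 299], [357, 318], [366, 292]]]
0.065 [[[304, 270], [278, 277], [293, 322], [321, 314]], [[309, 272], [300, 298], [354, 317], [364, 291]]]
0.07 [[[303, 268], [277, 275], [292, 320], [320, 312]], [[307, 271], [297, 297], [352, 317], [361, 290]]]
```

```bash
python3 -c "
from h import *
def comps(im):
  h=cv2.cvtColor(im,cv2.COLOR_BGR2HSV).astype(int)
  c=((h[...,0]>13)&(h[...,0]<34)&(h[...,1]>25)&(h[...,1]<110)&(h[...,2]>140)).astype(np.uint8);N,_,st,ce=cv2.connectedComponentsWithStats(c);return [(int(s[4]),q.round().astype(int).tolist()) for s,q in zip(st[1:],ce[1:]) if s[4]>9 and 200<q[0]<520 and 130<q[1]<420]
for n in('top','side'):
  print(n,'start',comps(cv2.imread(f'pics/{n}0.png')));print(n,'now',comps(cv2.imread(f'pics/i0_{n}.png')))
def sh(a,b,r):
  x,y,w,h=r;r_=cv2.matchTemplate(b[y-8:y+h+8,x-8:x+w+8],a[y:y+h,x:x+w],cv2.TM_CCOEFF_NORMED);_,v,_,l=cv2.minMaxLoc(r_);return round(v,3),l[0]-8,l[1]-8
b=cv2.imread('pics/i0_side.png')
print('fin',sh(cv2.imread('pics/dside.png'),b,(385,285,20,30)))
for nm,r in(('hex',(398,232,48,45)),('mag',(370,365,58,75)),('drawer',(325,158,110,60))): print(nm,sh(cv2.imread('pics/side0.png'),b,r))
t=cv2.imread('pics/i0_top.png');t0=cv2.imread('pics/top0.png');print('tube top px',proj('top',[[.614,-.191,.03],[.614,-.191,.05],[.614,-.191,.086]]))
print(cv2.cvtColor(t,cv2.COLOR_BGR2HSV)[200:230:2,448:482:2,2]);print(cv2.cvtColor(t,cv2.COLOR_BGR2HSV)[200:230:2,448:482:2,1])
print('fin top',sh(t0[0:1].repeat(480,0)*0+t0,t,(340,140,45,45)))"
```

```text
top start [(1667, [254, 144]), (48, [360, 156]), (220, [482, 285]), (39, [339, 304]), (45, [349, 308])]
top now [(1798, [253, 143]), (57, [360, 156]), (60, [462, 216]), (221, [482, 285])]
side start [(1027, [369, 187]), (53, [423, 241]), (111, [299, 317]), (865, [402, 387])]
side now [(1041, [369, 187]), (53, [423, 241]), (863, [402, 387])]
fin (0.997, 0, 0)
hex (1.0, 0, 0)
mag (1.0, 0, 0)
drawer (1.0, 0, 0)
tube top px [[457.52753528 220.16414471]
 [459.66887726 217.88501977]
 [463.69516157 213.59966737]]
[[111 114 115 120 125 134 145 147 154 156 162 163 166 169 167 170 169]
 [111 110 115 120 124 124 117 116 120 139 162 168 164 169 169 167 169]
 [105 109 114 118 120 132 145 165 160 124 120 151 170 172 172 167 169]
 [102 107 111 116 131 131 132 145 158 180 163 124 161 173 170 163 170]
 [102 105 107 120 116 120 127 134 134 146 176 156 136 172 171 165 166]
 [100 102 103 110 114 120 124 128 135 138 152 182 138 159 169 164 165]
 [101 100  99 120 120 125 129 130 129 139 149 164 142 152 165 162 163]
 [100  96  97 124 134 147 199 217 181 139 150 158 143 153 161 162 158]
 [100  99  96 106 12
[... 610 characters left out ...]
3  5  0  2  2  3  1  4  5  2]
 [ 3  2  5  0  6  4  4  5  5  6  8  2  3  1  5  2  5]
 [ 5  0  5  2  7  4  4  8  8  5  4  5  4  6  3  2  5]
 [ 8  3  2 16 18 17 19 20 19  7  8  4  2  3  3  3  5]
 [10  8  3 45 49 27 28 27 22  6  5  8  4  2  2  3  3]
 [ 5  3  0 37 51 42 49 56 49 15  3  6  0  3  3  5  2]
 [ 8  3  8 22 49 52 51 31 53 38  7  5  2  2  3  5  2]
 [ 0  5  5  3 15 38 55 33 53 36  6  4  5  2  3  3  3]
 [ 2  0  0  8  5 14 43 53 54 26  4  4  4  4  5  7  2]
 [ 6  5  3  3  5  5  3  2  7  2  0  6  6  2  2  4  4]
 [ 3  3  7  5  3  0  5  2  4  2  0  4  4  4  2  6  4]
 [ 7  3  2  4  3  0  7  7  2  4  4  2  2  2  2  4  4]
 [14  7  3  3  0  9  5  2  5  6  4  2  4  4  6  2  8]]
fin top (0.996, 0, 0)
```

```bash
python3 -c "
from h import *
print(bot.job_done(),bot.sense()['time_s'])"
```

```text
the job is handed in; nothing more can be done
the job is handed in; nothing more can be done
```

The job is handed in, and no verdict came back. As far as I could measure, the carriage is home, all four balls are in the tube, the empty scoop is level on the desk about 70 mm behind its starting spot, and the hexagonal base, magnifier and drawer did not move. The ball count is inferred: three show in the side view and one from above, the scoop weighed empty, and no balls lie elsewhere.

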